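# Load the tilting sample stand, flip its prop leg down and hold it upright

### The arm

A 6-joint arm with a two-finger parallel gripper is mounted at the origin on the work surface. World frame = base frame: x ahead of the robot, y to its left, z up, the work surface at z = 0. Lengths are in m, angles in rad, forces in N, time in s.
With the tool pointing down it reaches from about 0.25 to 0.725 m from the base axis. Payload 4 kg.
Tool frame: the origin (TCP) lies between the finger pads, 19 mm behind the fingertips; this is the grasp point; z points along the fingers, y is the direction in which the jaws open and shut (so a half turn about z gives the same grasp; the last joint's range is limited). The gripper opens to 85 mm and grips with 20 to 120 N. Pads are 22 mm wide; open, the fingers measure 114 mm over their backs; the gripper's body (76 mm by 85 mm) begins 54 mm behind the grasp point. The pads swing forward as they close: fully open they stand 13 mm farther back than shut.
Start: joints at [-1.34, 0.241, 0.005, 1.335, 0, 1.571], TCP at [0.114, -0.487, 0.25] pointing down, gripper open.
Joint ranges: [-2.72, 2.72], [-1.05, 1.87], [-1.09, 1.28], [-1.99, 2.15], [-1.42, 1.44], [-3.14, 3.14]. Speed limits (rad/s): [2.79, 2.79, 3.14, 3.14, 3.14, 3.14].

### API

Orientations are given as a unit quaternion [x, y, z, w].
In Python, from workcell import bot gives the robot as it stands. The module is installed in compiled form; this text tells all that it offers.
- The arm moves only by the shell command python3 -m jog 'ROWS' [OPENING]. ROWS is JSON, a list that holds one entry, the list of rows, each a list of 6 numbers: the shift along the tool's x, y, z in m, then the turn, a rotation vector about the tool's x, y, z in degrees. In form: [[[dx, dy, dz, wx, wy, wz], ...]]. A call has 1 to 12 rows; each row shifts and turns the pose as measured when the row begins, along the tool's axes as they then stand; what a row does not reach is not made up. A row lasts 1/8 s, in which the tool goes at most 62.5 mm and 10.7 degrees, less where a joint would pass 70% of its speed; a pose out of reach is approached as far as the arm can. A call is refused whole if a number of a shift passes 0.0625 or a number of a turn 10.7, either way. A call with a gripper value outside its range is refused whole. OPENING is the finger opening in m, from 0 to 0.0854, set as the call begins (- or left out, the last holds). The fingers move at their own pace and stop on an object; the grip force is fixed at half the most. Time passes only in rows, so rows that do not move let the fingers close. It gives the time, the measured TCP pose, the force and the opening at its end, in the units of the state.
- bot.get_obs(): the state, without advancing time (a new reading comes with each control period).
- bot.camera(name): name is "side" or "top"; returns a dict with "pixels" (400x640x3 uint8, red, green, blue), "fx", "fy", "cx", "cy" (pixels), "k1" (the pictures are not rectified: a ray, as slopes to the right and down, at radius r is drawn at 1 + k1 r^2 times it, then the intrinsics apply), "rvec" (rotation vector, rad) and "tvec" (3), from world to camera coordinates, as OpenCV has them. Camera axes: x right, y down, z forward; pixel columns grow to the right and rows downward; lengths in m; the calibration is good to about 2 mm. A picture is of the moment at which its call begins. There is no depth.
- bot.job_done(): hands the job in, once; it reports no verdict.
The state is a dict: "clock": time; "joint_pos": joint angles; "joint_vel": joint speeds; "tau": joint torques, N m; "eef_pos": TCP position; "tool_rot": TCP orientation; "ft_force": force on the tool from outside, world axes, zero at the start; "ft_torque": the same for the moment, N m; "grip_width": finger opening in m.
Only numpy, scipy, OpenCV 4.12 (cv2) and the standard library are available. Lean on these libraries where they do the work, as an engineer would, in place of code of your own. Each camera call takes 0.05 s, during which the arm holds its last target. There are 200 camera calls.

### The job

Seat the amber sample jar in the yellow square socket on the blue tilting stand and let go of it; next flip the stand's red prop leg down past its dead centre, so that it snaps fully open. Then swing the stand back until it is upright with the leg's foot pressed firmly on the black pad, and finish there still gripping its bare metal bar, because a spring would tip it over again. Do not knock the jar over, do not force the stand over backwards, and leave the other things on the bench where they are.

Things in the scene. Friction and masses are not known exactly. Their poses are not given: they have to be found in the camera images.
- sample_jar: loose amber (brown) jar with a white cap, 46 mm across, 50 mm tall, about 160 g; origin at the centre of its underside, z up its axis. Stands on the bench to the left; it and the green jar may have swapped places
- stand_base: fixed grey base plate of the tilting stand, 210 x 270 x 10 mm; origin on the bench below the middle of the hinge axis. Its -x is the front (towards the robot), +x the back, y runs along the hinge, whose axis is 35 mm above the bench. The plate reaches 65 mm in front of and 145 mm behind the hinge, 135 mm to each side; cheeks at y = +-128 mm are 52 mm tall
- stand (a joint): lean of the blue frame about the hinge, rad: 0 = upright, positive = tipped forward (towards -x of stand_base). A spring and its weight hold it at its front stop, 0.38, at the start; 3 to 6 N at the bar brings it upright. With the leg down the foot meets the pad at 0; with the leg up it would go over backwards to -0.3. Open frame, uprights at y = +-108 mm, crossbar 70 mm above the hinge
- grip_bar: bare aluminium round bar along y, 14 mm diameter, free length about 90 mm, part of the frame, 123 mm above the hinge (158 mm above the bench when upright); origin at the middle of the free length (y = -55 mm of the frame), axes as stand_base when upright, leaning with the frame. The frame's upright is 47 mm to its -y side, the socket starts 81 mm to its +y side
- socket: yellow square open socket fixed on top of the frame, 64 x 64 mm outside, 56 x 56 mm inside, 14 mm tall; origin at the centre of its underside, z along its own up direction, which leans with the frame (0.38 rad towards the front at the start). It is 20 mm in front of the hinge plane
- socket_floor (a point): centre of the socket's inner floor, 4 mm above the socket's origin and 10 mm below its rim; the jar's underside belongs here
- prop (a joint): angle of the red prop leg, rad: 0 = folded, sticking straight out behind the frame (at right angles to it), 1.69 = fully down on its stop. A weak over-centre spring (dead centre at 0.845) pushes it to whichever end is nearer: about 2 N downwards near the foot is needed to start it, and past the centre it snaps down by itself
- prop_foot: black rubber roller foot, 16 mm diameter and 34 mm long along y, at the end of the red leg; origin at its centre, 84 mm from the leg's pivot. The leg is 12 mm wide and 10 mm thick. The pivot is on the frame at y = 0, 85 mm behind and 70 mm above the hinge when upright
- foot_pad: black rubber pad 55 x 60 x 4 mm on the base plate behind the hinge, top 14 mm above the bench; origin at the centre of its underside
- other_jar: green jar with a black cap, same size as the sample jar; not to be moved
- timer: red sand timer, 60 mm across, 110 mm tall; not to be moved
- dish: closed glass culture dish, 94 mm across, 19 mm tall; not to be moved
Mind the look-alikes: they are no part of the job. Of the things like the sample_jar, leave any that is pink or purple; of the rest the larger one is meant.

How it is judged:
On the way, in this order (a step that is already met when the one before it is completed fails the run):
1. the amber jar sits flat on the socket's floor, released and at rest (horizontal distance between sample_jar and socket_floor below 0.01 m and distance between sample_jar and socket_floor below 0.011 m and angle between the z axis of sample_jar and the z axis of socket, either way round below 0.12 rad and not (contact force between the arm and sample_jar above 0.2 N) and linear speed of sample_jar below 0.03 m/s), for 0.2 s.
2. the prop leg is flipped fully down while the jar stays seated (horizontal distance between sample_jar and socket_floor below 0.01 m and distance between sample_jar and socket_floor below 0.011 m and angle between the z axis of sample_jar and the z axis of socket, either way round below 0.12 rad and not (contact force between the arm and sample_jar above 0.2 N) and value of joint prop above 1.55 rad), for 0.2 s.
At the end, for the whole second after the job is handed in: jar flat in the socket (10 mm, 0.12 rad), within 0.15 rad of vertical, untouched and at rest; leg down (above 1.55 rad); stand upright (-0.06 to 0.04 rad); foot pressing on the pad (over 0.5 N); fingers holding the bare bar (over 1 N, TCP within 55 mm of its middle) (all of step 2 and angle between sample_jar's own z axis and vertical below 0.15 rad and value of joint stand between -0.06 and 0.04 rad and contact force between prop_foot and foot_pad above 0.5 N and contact force between the fingers and grip_bar above 1 N and distance between the grasp point and grip_bar below 0.055 m and linear speed of sample_jar below 0.03 m/s); the arm keeps its last pose, push and grip.
It fails at once if another thing on the bench is shoved (over 25 mm) (distance of any of other_jar, timer, dish from where it was at the start of the episode above 0.025 m).
It fails at once if the sample jar is knocked over (angle between sample_jar's own z axis and vertical above 1 rad).
It fails at once if the stand is forced over backwards (value of joint stand below -0.12 rad).
It also fails if it takes over 69 s, if anything falls off the work surface, if the arm or the gripper's body presses on something with over 40 N, if the wrist force passes 120 N, or if a joint passes its speed limit or range.

## Working session

There is one attempt and no reset: what is moved stays moved. The work goes in short steps, Python scripts to look and compute and a shell command to move; the robot and the scene stay as the last step left them, time stands still between calls to the robot, and variables do not carry over. Pictures are saved under pics/ and viewed, on a budget of 10 in all, crops included, one or two more only if the job needs it, and the job is handed in when it is done.

```bash
mkdir -p pics; cat > h.py <<'E'
from workcell import bot
import cv2, numpy as np
from scipy.spatial.transform import Rotation as R
def snap(n,f=None,crop=None,s=1):
    c=bot.camera(n); im=c["pixels"][:,:,::-1]
    if crop: x0,y0,x1,y1=crop; im=im[y0:y1,x0:x1]
    if f: cv2.imwrite("pics/"+f,cv2.resize(im,None,fx=s,fy=s,interpolation=cv2.INTER_CUBIC))
    return c
def proj(c,P):
    P=np.atleast_2d(P); X=P@R.from_rotvec(np.ravel(c["rvec"])).as_matrix().T+np.ravel(c["tvec"])
    a=X[:,:2]/X[:,2:]; a=a*(1+c["k1"]*(a**2).sum(1,keepdims=True))
    return a*[c["fx"],c["fy"]]+[c["cx"],c["cy"]]
def ray(c,uv):
    d=(np.array(uv,float)-[c["cx"],c["cy"]])/[c["fx"],c["fy"]]; a=d.copy()
    for _ in range(20): a=d/(1+c["k1"]*(a@a))
    M=R.from_rotvec(np.ravel(c["rvec"])).as_matrix()
    return -M.T@np.ravel(c["tvec"]), M.T@np.r_[a,1]
def atz(c,uv,z):
    o,d=ray(c,uv); return o+d*(z-o[2])/d[2]
E
python3 - <<'E'
from h import *
for n in("top","side"):
    c=snap(n,n+"0.png"); print(n,{k:np.round(v,4).tolist() for k,v in c.items() if k!="pixels"}, ray(c,(320,200)))
print(bot.get_obs())
E
```

```text
top {'fx': 379.3965, 'fy': 379.3965, 'cx': 318.574, 'cy': 194.5381, 'k1': 0.0124, 'rvec': [2.1397, -2.1768, 0.1981], 'tvec': [-0.0532, 0.5888, 0.9537]} (array([ 0.4385642 , -0.02915463,  1.03238863]), array([ 0.1350549 , -0.03771045, -0.99023203]))
side {'fx': 471.5881, 'fy': 471.5881, 'cx': 318.4579, 'cy': 193.79, 'k1': 0.0437, 'rvec': [0.7613, -2.5555, 1.1173], 'tvec': [0.4485, 0.3304, 0.9774]} (array([0.08308886, 0.65385388, 0.91164833]), array([ 0.41193868, -0.60160371, -0.68451705]))
{'clock': 0.1, 'joint_pos': array([-1.33998766e+00,  2.41334725e-01,  3.87515967e-03,  1.33521022e+00,
       -3.40792969e-06,  1.57081630e+00]), 'joint_vel': array([-0.00032161, -0.00152065,  0.00405882, -0.00093537,  0.00175599,
       -0.0001965 ]), 'tau': array([ 7.60464318e-04, -3.73138654e+01,  2.53009844e+01,  1.08417359e-02,
        5.68685834e-05,  7.66115278e-06]), 'eef_pos': array([ 0.11426094, -0.48622817,  0.24920959]), 'tool_rot': array([ 9.93349021e-01,  1.15138374e-01, -1.09564744e-04, -9.30301122e-04]), 'ft_force': array([-0.21188304,  0.06432587, -0.44979612]), 'ft_torque': array([-0.03442768,  0.00945371,  0.04424625]), 'grip_width': 0.0852633739418403}
```

View pics/top0.png

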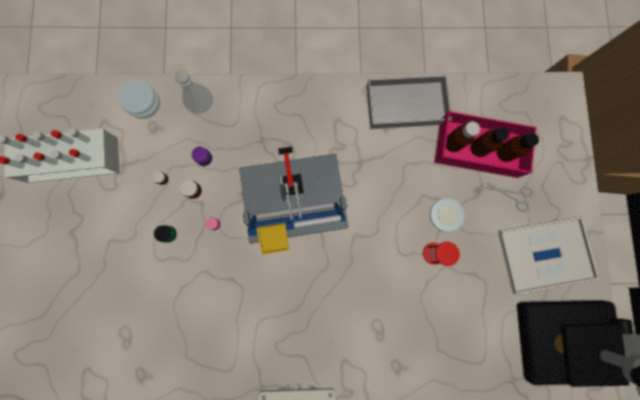

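View pics/side0.png

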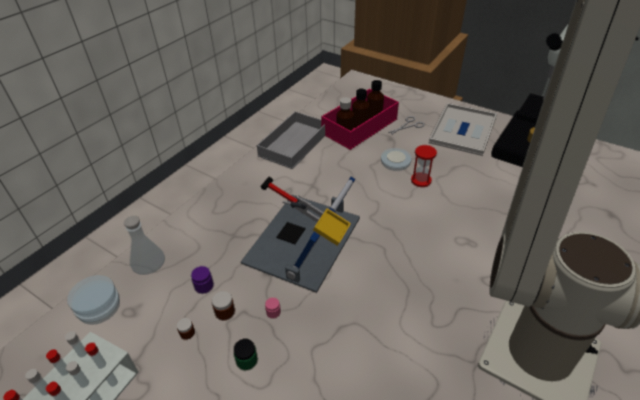

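The top view has x up and y to the left. Things that could be taken for the amber jar, top-view pixels: brown with white cap and larger (190,189), brown with white cap and smaller (160,178), pink (212,224), purple (202,156) and green (165,233). I choose the larger brown one at (190,189), which is (223,305) in the side view. The stand is around (292,195), with the red leg to the back, the yellow socket at (273,238) and the bar at (318,220). Next is one close crop to check the choice and get the stand's corners.

```bash
python3 - <<'E'
from h import *
c=snap("top","t1.png",(145,140,355,260),3.8); s=bot.camera("side")
for n,uv in dict(amber=(190,189),small=(160,178),pink=(212,224),purple=(202,156),green=(165,233)).items(): print(n,atz(c,uv,.05))
print("amber side",atz(s,(223,297),.05))
for uv in [(240,167),(336,155),(347,227),(248,241)]: print(atz(c,uv,.01))
print("foot",atz(c,(286,150),.14),"socket",atz(c,(273,238),.15), "dish",atz(c,(447,214),.019),"timer",atz(c,(448,254),.11))
E
```

```text
amber [0.60650102 0.27028235 0.05      ]
small [0.63656234 0.34802959 0.05      ]
pink [0.51468202 0.21177822 0.05      ]
purple [0.69413397 0.24177334 0.05      ]
green [0.49391197 0.32948084 0.05      ]
amber side [0.60953717 0.26910596 0.05      ]
[0.6724987  0.14917995 0.01      ]
[ 0.70331065 -0.11503793  0.01      ]
[ 0.50339376 -0.13949323  0.01      ]
[0.47088141 0.12575179 0.01      ]
foot [0.6834207  0.01659558 0.14      ] socket [0.4722255  0.04735819 0.15      ] dish [ 0.53331758 -0.41097327  0.019     ] timer [ 0.42753831 -0.37215384  0.11      ]
```

View pics/t1.png

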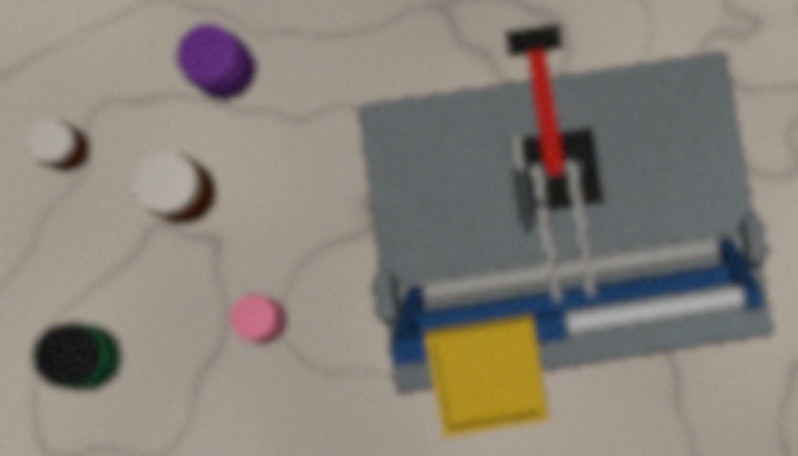

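The big white-capped brown jar at crop (168,183) is the amber one. The crop shows all four base plate corners and the whole socket clearly. Now I fit the stand and the socket height using the colour masks in both views.

```bash
cat >> h.py <<'E'
def S(p,st,lean=0.):  # frame point (stand axes about hinge) -> world
    x,y,yaw=st; q=R.from_euler('y',-lean).apply(np.atleast_2d(p))+[0,0,.035]
    return R.from_euler('z',yaw).apply(q)+[x,y,0]
def box(x0,x1,y0,y1,z0,z1): return np.array([[x,y,z] for x in(x0,x1) for y in(y0,y1) for z in(z0,z1)])
def hull(c,P):
    return cv2.convexHull(proj(c,P).astype(np.float32))[:,0]
def cen(h): m=cv2.moments(h.reshape(-1,1,2)); return np.array([m['m10']/m['m00'],m['m01']/m['m00']])
def mask(c,lo,hi):
    m=cv2.inRange(cv2.cvtColor(c["pixels"],cv2.COLOR_RGB2HSV),np.array(lo),np.array(hi))
    n,l,st,ce=cv2.connectedComponentsWithStats(m); i=1+np.argmax(st[1:,4]); return ce[i],st[i,4]
def cyl(x,y,r,z0,z1): a=np.linspace(0,6.28,40); return np.vstack([np.c_[x+r*np.cos(a),y+r*np.sin(a),0*a+z] for z in(z0,z1)])
E
python3 - <<'E'
from h import *
from scipy.optimize import least_squares
t=bot.camera("top"); s=bot.camera("side")
lo,hi=(20,150,90),(32,255,255)
yt,ys=mask(t,lo,hi),mask(s,lo,hi); print(yt,ys)
crop=lambda u,v:(145+(u+.5)/3.8-.5,140+(v+.5)/3.8-.5)
cor=np.array([crop(361,106),crop(727,54),crop(772,333),crop(399,392)])
P=np.array([[.145,.135,-.025],[.145,-.135,-.025],[-.065,-.135,-.025],[-.065,.135,-.025]])
f=lambda v:np.r_[(proj(t,S(P,v[:3]))-cor).ravel(),
  cen(hull(t,S(box(-.052,.012,v[4]-.032,v[4]+.032,v[3],v[3]+.014),v[:3],.38)))-yt[0],
  cen(hull(s,S(box(-.052,.012,v[4]-.032,v[4]+.032,v[3],v[3]+.014),v[:3],.38)))-ys[0]]
r=least_squares(f,[.548,0,.118,.12,.058]); v=r.x; print(v.round(4),r.fun.round(2))
st=v[:3]
print("socket floor",S([-.02,v[4],v[3]+.004],st,.38),"bar",S([0,-.055,.123],st,.38),"pivot",S([.085,0,.07],st,.38),"foot",S([.169,0,.07],st,.38))
print("proj foot",proj(t,S([.169,0,.07],st,.38)),proj(s,S([.169,0,.07],st,.38)),"bar",proj(t,S([0,-.055,.123],st,.38)),proj(s,S([0,-.055,.123],st,.38)))
ct=crop(168,183); print("jar top",atz(t,ct,.05),"small@.035",atz(t,(160,178),.035))
E
```

```text
(array([272.58503401, 238.2829932 ]), np.int32(735)) (array([332.05648855, 225.65496183]), np.int32(655))
[ 5.468e-01 -4.000e-04  1.347e-01  1.269e-01  5.360e-02] [-0.99 -0.47 -0.12 -0.71  0.5   0.78 -1.24  0.7   1.84 -0.27 -0.81  0.89]
socket floor [[0.47311685 0.04370282 0.1491285 ]] bar [[ 0.50899848 -0.06101256  0.14922575]] pivot [[0.59931666 0.00672706 0.13153476]] foot [[0.67661819 0.01720055 0.16269208]]
proj foot [[285.24873443 150.24550571]] [[265.83549945 183.42247244]] bar [[319.67051785 221.2727785 ]] [[341.82705984 194.24641505]]
jar top [0.60972917 0.2733451  0.05      ] small@.035 [0.63958555 0.35378878 0.035     ]
```

```bash
python3 -m jog '[[[0.04,-0.045,0,0,0,3.5],[0.04,-0.045,0,0,0,3],[0.04,-0.045,0,0,0,0],[0.04,-0.045,0,0,0,0],[0.035,-0.05,0,0,0,0],[0.035,-0.05,0,0,0,0],[0.035,-0.05,0,0,0,0],[0.035,-0.05,0,0,0,0],[0.035,-0.05,0,0,0,0],[0.035,-0.05,0,0,0,0],[0.035,-0.05,0,0,0,0],[0.035,-0.05,0,0,0,0]]]' 0.07
```

```text
clock: 1.8
eef_pos: [0.4932, 0.1041, 0.2524]
tool_rot: [0.995, 0.093, 0.003, -0.02]
ft_force: [0.3, -0.3, 0.1]
grip_width: 0.0699
```

```bash
cat >> h.py <<'E'
def go(p,yaw,lean=0.,lift=False):
    """shift (mm, tool axes) and turn (deg) from here to TCP p, tool x at yaw, tool z = -up axis leaning forward by lean"""
    o=bot.get_obs(); A=R.from_quat(o["tool_rot"]); up=R.from_euler('z',ST[2])*R.from_euler('y',-lean)*R.from_euler('z',yaw-ST[2])
    B=up*R.from_euler('x',np.pi)
    print("tcp",o["eef_pos"].round(4),"F",o["ft_force"].round(1),"w",round(o["grip_width"],4),"| shift mm",(A.inv().apply(np.array(p)-o["eef_pos"])*1e3).round(1),"turn",np.degrees((A.inv()*B).as_rotvec()).round(2), "q", o["joint_pos"].round(2))
ST=np.array([.5468,-.0004,.128])
E
python3 -c "
from h import *
go([.609,.272,.12],.128)
go([.609,.272,.036],.128)"
```

```text
tcp [0.4932 0.1041 0.2524] F [ 0.3 -0.3  0.1] w 0.0699 | shift mm [ 143.8 -138.1  139.2] turn [-2.24 -0.45  3.39] q [0.19 0.24 0.01 1.33 0.04 3.14]
tcp [0.4932 0.1041 0.2524] F [ 0.3 -0.3  0.1] w 0.0699 | shift mm [ 143.  -134.9  223.1] turn [-2.24 -0.45  3.39] q [0.19 0.24 0.01 1.33 0.04 3.14]
```

```bash
python3 -m jog '[[[0,0,0,0,0,-10.6],[0,0,0,0,0,-10.6],[0,0,0,0,0,-10.6],[0,0,0,0,0,-10.6],[0,0,0,0,0,-10.6],[0,0,0,0,0,-10.6],[0,0,0,0,0,-10.6],[0,0,0,0,0,-10.6],[0,0,0,0,0,-10.6],[0,0,0,0,0,-10.6],[0,0,0,0,0,-10.6],[0,0,0,0,0,-10.6]]]'; python3 -m jog '[[[0,0,0,0,0,-10.6],[0,0,0,0,0,-10.6],[0,0,0,0,0,-10.6],[0,0,0,0,0,-10.6]]]';  python3 -c "
from h import *
go([.609,.272,.12],.128+np.pi)"
```

```text
clock: 3.3
eef_pos: [0.4947, 0.107, 0.2497]
tool_rot: [0.343, 0.939, 0.018, -0.008]
ft_force: [-0.0, 0.6, 0.1]
grip_width: 0.0699
clock: 3.8
eef_pos: [0.4944, 0.1069, 0.2493]
tool_rot: [-0.025, 1.0, 0.02, -0.001]
ft_force: [-0.3, -0.6, -0.9]
grip_width: 0.0702
tcp [0.4944 0.1069 0.2493] F [-0.3 -0.6 -0.9] w 0.0702 | shift mm [-122.7  154.1  135.3] turn [ 2.24  0.01 -4.52] q [0.19 0.25 0.01 1.33 0.04 0.14]
```

```bash
python3 -m jog '[[[-0.04,0.05,0.01,2.2,0,-4.5],[-0.04,0.05,0.02,0,0,0],[-0.04,0.05,0.04,0,0,0],[0,0,0.03,0,0,0],[0,0,0.03,0,0,0],[0,0,0,0,0,0]]]';  python3 -c "
from h import *
go([.609,.272,.036],.128+np.pi)
c=snap('top','g1.png',(130,130,260,250),3.2);s=snap('side')
b=s['pixels'][220:380,130:300,::-1]; a=cv2.imread('pics/g1.png'); b=cv2.resize(b,(int(170*384/160),384))
cv2.imwrite('pics/g1.png',np.hstack([a,b[:a.shape[0]]]))"
```

```text
clock: 4.55
eef_pos: [0.5927, 0.2592, 0.1236]
tool_rot: [-0.065, 0.998, -0.001, -0.0]
ft_force: [-0.2, -0.0, 0.3]
grip_width: 0.07
tcp [0.5927 0.2592 0.1236] F [-0.2 -0.   0.3] w 0.07 | shift mm [-17.8  10.8  87.5] turn [-0.12 -0.02  0.09] q [ 0.41  0.6   0.23  1.19 -0.    0.28]
```

View pics/g1.png

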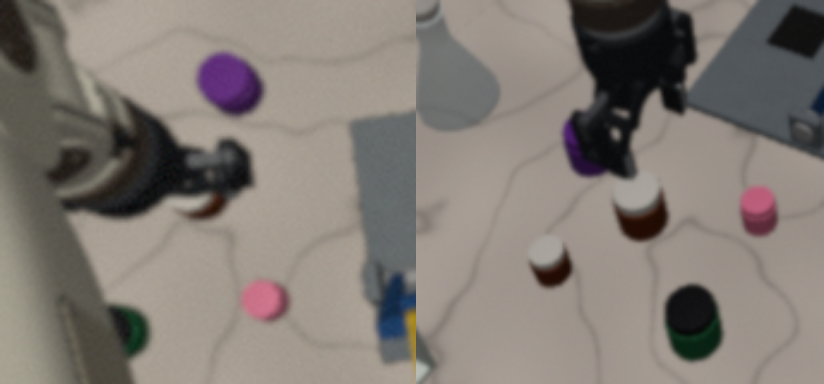

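The side panel shows the open fingers above and slightly short of the white-capped jar (panel 636,190). The small jar and the purple one are clear of the jaws. I correct the offset and go down.

```bash
python3 -m jog '[[[-0.018,0.011,0,0,0,0],[0,0,0.03,0,0,0],[0,0,0.03,0,0,0],[0,0,0.022,0,0,0],[0,0,0.005,0,0,0],[0,0,0,0,0,0]]]';  python3 -c "
from h import *
go([.609,.272,.036],.128+np.pi)"
```

```text
clock: 5.4
eef_pos: [0.6225, 0.2757, 0.0558]
tool_rot: [-0.063, 0.998, 0.005, 0.016]
ft_force: [0.2, -0.5, -0.4]
grip_width: 0.0699
tcp [0.6225 0.2757 0.0558] F [ 0.2 -0.5 -0.4] w 0.0699 | shift mm [14.5 -2.1 19.3] turn [ 0.43  1.85 -0.12] q [ 0.42  0.7   0.22  1.05 -0.    0.29]
```

```bash
python3 -m jog '[[[0.014,-0.002,0.0,0.4,1.8,0],[0,0,0.01,0,0,0],[0,0,0.01,0,0,0],[0,0,0,0,0,0]]]';  python3 -c "
from h import *
go([.609,.272,.036],.128+np.pi)"
```

```text
clock: 5.9
eef_pos: [0.6097, 0.2724, 0.0378]
tool_rot: [-0.063, 0.998, 0.001, 0.002]
ft_force: [-0.7, -0.8, 0.3]
grip_width: 0.07
tcp [0.6097 0.2724 0.0378] F [-0.7 -0.8  0.3] w 0.07 | shift mm [ 0.7 -0.3  1.8] turn [ 0.09  0.22 -0.12] q [0.42 0.72 0.19 1.04 0.   0.29]
```

```bash
python3 -m jog '[[[0,0,0.002,0,0,0],[0,0,0,0,0,0],[0,0,0,0,0,0],[0,0,0,0,0,0],[0,0,0,0,0,0]]]' 0.03; python3 -m jog '[[[0,0,-0.03,0,0,0],[0,0,-0.04,0,0,0],[0,0,-0.04,0,0,0],[0,0,-0.04,0,0,0],[0,0,-0.03,0,0,0],[0,0,0,0,0,0]]]';  python3 -c "
from h import *
p=S([-.02,.056,.131],ST,.38)[0]; print(p)
d=S([-.02,.056,.131+.036+.05],ST,.38)[0]
go(d,.128+np.pi,.38)"
```

```text
clock: 6.52
eef_pos: [0.61, 0.2726, 0.0358]
tool_rot: [-0.063, 0.998, 0.001, 0.002]
ft_force: [-0.1, -0.6, -0.1]
grip_width: 0.0441
clock: 7.28
eef_pos: [0.6073, 0.271, 0.2163]
tool_rot: [-0.063, 0.998, -0.001, -0.002]
ft_force: [0.6, 0.6, -0.9]
grip_width: 0.0441
[0.47303714 0.04656835 0.14923666]
tcp [0.6073 0.271  0.2163] F [ 0.6  0.6 -0.9] w 0.0441 | shift mm [ 193.3 -205.9  -11.6] turn [ -0.11 -22.03  -0.11] q [ 0.42  0.6   0.46  1.44 -0.    0.29]
```

```bash
python3 -m jog '[[[0.02,-0.02,-0.02,0,0,0],[0.04,-0.045,-0.01,0,0,0],[0.04,-0.045,0,0,0,0],[0.04,-0.045,0,0,0,0],[0.035,-0.04,0,0,0,0],[0,0,0,0,0,0],[0,0,0,0,-7.5,0],[0,0,0,0,-7.5,0],[0,0,0,0,-7,0],[0,0,0,0,0,0]]]';  python3 -c "
from h import *
d=S([-.02,.056,.131+.036+.04],ST,.38)[0]
go(d,.128+np.pi,.38)"
```

```text
clock: 8.52
eef_pos: [0.4458, 0.0501, 0.2268]
tool_rot: [-0.063, 0.982, 0.01, 0.178]
ft_force: [-0.1, 0.1, -2.4]
grip_width: 0.0439
tcp [0.4458 0.0501 0.2268] F [-0.1  0.1 -2.4] w 0.0439 | shift mm [ 4.  -6.9  6. ] turn [-0.17 -1.29  0.07] q [ 0.11 -0.1  -0.5   0.82  0.   -0.02]
```

```bash
python3 -m jog '[[[0.004,-0.007,0.006,0,-1.3,0],[0,0,0,0,0,0]]]';  python3 - <<'E'
from h import *
go(S([-.02,.056,.131+.036+.04],ST,.38)[0],.128+np.pi,.38)
c=snap('top');s=snap('side')
a=c['pixels'][190:270,220:330,::-1].copy();b=s['pixels'][150:260,270:390,::-1].copy()
a=cv2.resize(a,(440,320),interpolation=cv2.INTER_CUBIC);b=cv2.resize(b,(349,320),interpolation=cv2.INTER_CUBIC)
for im,cam,u0,v0,k in((a,c,220,190,4),(b,s,270,150,320/110)):
    for sy,col in((.0536,(0,255,0)),(.058,(255,0,255))):
        P=S([[-.052,sy-.032,.141],[.012,sy-.032,.141],[.012,sy+.032,.141],[-.052,sy+.032,.141]],ST,.38)
        cv2.polylines(im,[np.int32((proj(cam,P)-[u0,v0]+.5)*k)],True,col,1)
cv2.imwrite('pics/p1.png',np.hstack([a,b]))
E
```

```text
clock: 8.78
eef_pos: [0.4465, 0.0439, 0.2195]
tool_rot: [-0.064, 0.98, 0.011, 0.187]
ft_force: [0.5, -0.1, -1.2]
grip_width: 0.0438
tcp [0.4465 0.0439 0.2195] F [ 0.5 -0.1 -1.2] w 0.0438 | shift mm [ 1.3 -0.8 -0.8] turn [-0.1  -0.17  0.15] q [ 0.09 -0.11 -0.53  0.77  0.01 -0.04]
```

View pics/p1.png

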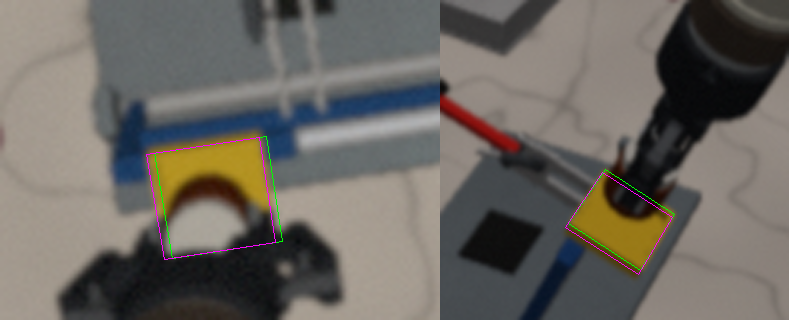

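Magenta (socket centre at y = 58 mm) matches the yellow outline best in both panels: left edge near x = 148 and right corner near x = 265 in the top one. I use 58 mm and lower the jar along the socket axis.

```bash
python3 -m jog '[[[0.001,-0.002,0.01,0,0,0],[0,0,0.008,0,0,0],[0,0,0,0,0,0]]]';  python3 - <<'E'
from h import *
go(S([-.02,.058,.131+.036],ST,.38)[0],.128+np.pi,.38)
c=snap('top');s=snap('side')
o=bot.get_obs(); A=R.from_quat(o["tool_rot"])
# held-jar model (green) vs picture
a=c['pixels'][190:270,220:330,::-1].copy();b=s['pixels'][150:260,270:390,::-1].copy()
a=cv2.resize(a,(440,320),interpolation=cv2.INTER_CUBIC);b=cv2.resize(b,(349,320),interpolation=cv2.INTER_CUBIC)
P=A.apply(cyl(0,0,.023,-.014,.036))+o["eef_pos"]
for im,cam,u0,v0,k in((a,c,220,190,4),(b,s,270,150,320/110)):
    for Q in(P[:40],P[40:]): cv2.polylines(im,[np.int32((proj(cam,Q)-[u0,v0]+.5)*k)],True,(0,255,0),1)
cv2.imwrite('pics/p2.png',np.hstack([a,b]))
E
```

```text
clock: 9.25
eef_pos: [0.4563, 0.0435, 0.2031]
tool_rot: [-0.064, 0.98, 0.011, 0.189]
ft_force: [0.6, 0.9, -1.7]
grip_width: 0.0441
tcp [0.4563 0.0435 0.2031] F [ 0.6  0.9 -1.7] w 0.0441 | shift mm [ 4.2  2.9 20.4] turn [-0.07  0.    0.2 ] q [ 0.09 -0.08 -0.55  0.72  0.01 -0.04]
```

View pics/p2.png

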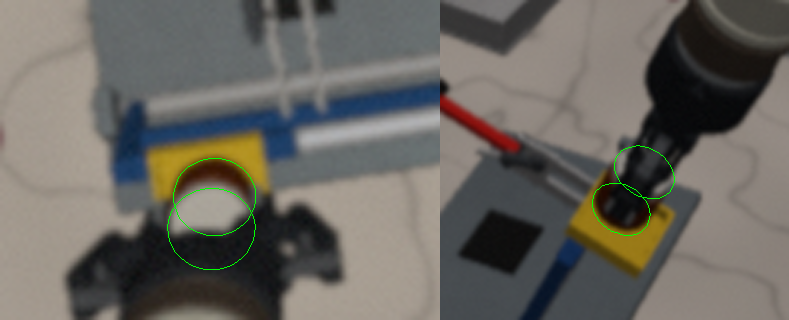

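The held-jar model (green circles) lies on the jar in both panels, so the offset in the grip is small. I go on down.

```bash
python3 -m jog '[[[0.004,0.003,0,0,0,0],[0,0,0.005,0,0,0],[0,0,0.005,0,0,0],[0,0,0,0,0,0]]]';  python3 -c "
from h import *
go(S([-.02,.058,.131+.036],ST,.38)[0],.128+np.pi,.38)"
```

```text
clock: 9.85
eef_pos: [0.4559, 0.0468, 0.1929]
tool_rot: [-0.064, 0.98, 0.011, 0.19]
ft_force: [-0.1, 0.2, -1.6]
grip_width: 0.044
tcp [0.4559 0.0468 0.1929] F [-0.1  0.2 -1.6] w 0.044 | shift mm [ 0.5 -0.4 10.8] turn [-0.07  0.13  0.21] q [ 0.1  -0.07 -0.57  0.69  0.01 -0.03]
```

```bash
python3 -m jog '[[[0.0005,0,0.004,0,0,0],[0,0,0.003,0,0,0],[0,0,0.002,0,0,0],[0,0,0,0,0,0]]]';  python3 -c "
from h import *
go(S([-.02,.058,.131+.036],ST,.38)[0],.128+np.pi,.38)"
```

```text
clock: 10.35
eef_pos: [0.4591, 0.0471, 0.1846]
tool_rot: [-0.064, 0.98, 0.011, 0.19]
ft_force: [-2.0, 0.2, 1.1]
grip_width: 0.0437
tcp [0.4591 0.0471 0.1846] F [-2.   0.2  1.1] w 0.0437 | shift mm [ 0.4 -0.3  1.9] turn [-0.07  0.17  0.2 ] q [ 0.1  -0.05 -0.58  0.66  0.01 -0.03]
```

```bash
python3 -m jog '[[[0,0,0.001,0,0,0],[0,0,0,0,0,0]]]';  python3 -c "
from h import *
go(S([-.02,.058,.131+.036],ST,.38)[0],.128+np.pi,.38)
c=snap('top');s=snap('side')
a=c['pixels'][190:270,220:330,::-1].copy();b=s['pixels'][150:260,270:390,::-1].copy()
a=cv2.resize(a,(440,320),interpolation=cv2.INTER_CUBIC);b=cv2.resize(b,(349,320),interpolation=cv2.INTER_CUBIC)
cv2.imwrite('pics/p3.png',np.hstack([a,b]))"
```

```text
clock: 10.6
eef_pos: [0.4597, 0.0471, 0.1849]
tool_rot: [-0.064, 0.979, 0.011, 0.191]
ft_force: [-0.8, 0.3, -2.7]
grip_width: 0.0436
tcp [0.4597 0.0471 0.1849] F [-0.8  0.3 -2.7] w 0.0436 | shift mm [ 1.  -0.2  2. ] turn [-0.07  0.27  0.2 ] q [ 0.1  -0.05 -0.58  0.66  0.01 -0.03]
```

View pics/p3.png

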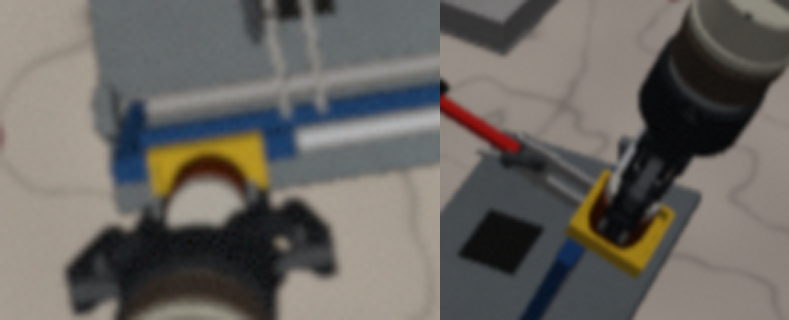

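The jar looks to be inside the socket rim in both panels: yellow is visible behind it (top panel 205,145) and in front of it (side panel 620,255). I press 2 mm more to find the floor.

```bash
for i in 1 2; do python3 -m jog '[[[0,0,0.0015,0,0,0],[0,0,0,0,0,0]]]';  python3 -c "
from h import *
go(S([-.02,.058,.131+.036],ST,.38)[0],.128+np.pi,.38)"; done
```

```text
clock: 10.95
eef_pos: [0.461, 0.0472, 0.1855]
tool_rot: [-0.064, 0.979, 0.011, 0.192]
ft_force: [-0.0, -1.1, -2.0]
grip_width: 0.044
tcp [0.461  0.0472 0.1855] F [-0.  -1.1 -2. ] w 0.044 | shift mm [ 2.4 -0.2  2.1] turn [-0.07  0.43  0.2 ] q [ 0.1  -0.05 -0.58  0.66  0.01 -0.03]
clock: 11.2
eef_pos: [0.4617, 0.0473, 0.1856]
tool_rot: [-0.064, 0.979, 0.011, 0.193]
ft_force: [-1.9, -0.4, -0.6]
grip_width: 0.0439
tcp [0.4617 0.0473 0.1856] F [-1.9 -0.4 -0.6] w 0.0439 | shift mm [ 3.1 -0.2  1.9] turn [-0.07  0.53  0.2 ] q [ 0.1  -0.05 -0.58  0.65  0.01 -0.03]
```

Height is now following the sloping floor, so the jar is on the floor and has slid about 3 mm backwards. I recentre it and release.

```bash
python3 -m jog '[[[0.0025,0,0,0,-0.4,0],[0,0,0,0,0,0]]]';  python3 -c "
from h import *
go(S([-.02,.058,.131+.036],ST,.38)[0],.128+np.pi,.38)"; python3 -m jog '[[[0,0,0,0,0,0],[0,0,0,0,0,0],[0,0,0,0,0,0],[0,0,0,0,0,0]]]' 0.065;python3 -c "
from h import *
go(S([-.02,.058,.131+.036],ST,.38)[0],.128+np.pi,.38)"; python3 -m jog '[[[0,0,-0.005,0,0,0],[0,0,-0.01,0,0,0],[0,0,-0.02,0,0,0],[0,0,-0.03,0,0,0],[0,0,-0.04,0,0,0],[0,0,0,0,0,0]]]'; python3 -c "
from h import *
go(S([-.02,.058,.131+.036],ST,.38)[0],.128+np.pi,.38)
c=snap('top');s=snap('side')
a=c['pixels'][190:270,220:330,::-1].copy();b=s['pixels'][150:260,270:390,::-1].copy()
a=cv2.resize(a,(440,320),interpolation=cv2.INTER_CUBIC);b=cv2.resize(b,(349,320),interpolation=cv2.INTER_CUBIC)
cv2.imwrite('pics/p4.png',np.hstack([a,b]))"
```

```text
clock: 11.45
eef_pos: [0.4603, 0.0471, 0.185]
tool_rot: [-0.064, 0.978, 0.012, 0.198]
ft_force: [-2.2, -0.4, 1.1]
grip_width: 0.0437
tcp [0.4603 0.0471 0.185 ] F [-2.2 -0.4  1.1] w 0.0437 | shift mm [ 1.7 -0.2  1.9] turn [-0.07  1.08  0.2 ] q [ 0.09 -0.06 -0.59  0.64  0.01 -0.03]
clock: 11.95
eef_pos: [0.4607, 0.0471, 0.1846]
tool_rot: [-0.064, 0.978, 0.012, 0.198]
ft_force: [0.0, 0.0, -0.0]
grip_width: 0.065
tcp [0.4607 0.0471 0.1846] F [ 0.  0. -0.] w 0.065 | shift mm [ 1.8 -0.1  1.3] turn [-0.08  1.07  0.2 ] q [ 0.09 -0.06 -0.59  0.64  0.01 -0.03]
clock: 12.7
eef_pos: [0.4183, 0.0418, 0.2873]
tool_rot: [-0.064, 0.978, 0.012, 0.199]
ft_force: [0.4, 0.3, -0.3]
grip_width: 0.065
tcp [0.4183 0.0418 0.2873] F [ 0.4  0.3 -0.3] w 0.065 | shift mm [ 2.600e+00 -1.000e-01  1.126e+02] turn [-0.08  1.2   0.2 ] q [ 0.09 -0.23 -0.45  0.95  0.01 -0.04]
```

View pics/p4.png

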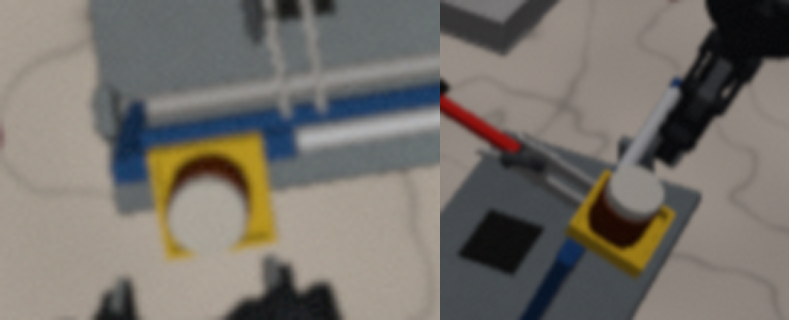

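The jar stands in the socket with yellow showing all round it (cap at 208,215 in the top panel, 635,190 in the side panel) and its axis looks parallel to the socket's. Next I close the fingers, turn the tool upright and go above the leg near the foot.

```bash
python3 -m jog '[[[0,0,-0.01,0,8,0],[0,0,0,0,8,0],[0,0,0,0,6,0],[0,0,0,0,0,0]]]' 0; python3 -c "
from h import *
p=S([.12,0,0],ST)[0]; p[2]=.22
go(p,.128+np.pi)"
```

```text
clock: 13.3
eef_pos: [0.4086, 0.0408, 0.2864]
tool_rot: [-0.065, 0.998, -0.001, -0.006]
ft_force: [-0.5, 0.4, -0.4]
grip_width: 0.0
tcp [0.4086 0.0408 0.2864] F [-0.5  0.4 -0.4] w 0.0 | shift mm [-252.5  -59.    63.2] turn [-0.12 -0.75  0.16] q [ 0.1   0.06 -0.12  1.41 -0.   -0.03]
```

```bash
python3 -m jog '[[[-0.03,-0.01,0,0,-0.7,0],[-0.045,-0.01,0,0,0,0],[-0.045,-0.01,0,0,0,0],[-0.045,-0.01,0,0,0,0],[-0.045,-0.01,0,0,0,0],[-0.035,-0.01,0,0,0,0],[0,0,0,0,0,0]]]'; python3 -c "
from h import *
p=S([.12,0,0],ST)[0]; p[2]=.21
go(p,.128+np.pi)
print(S([.153,0,.075],ST,.38))"
```

```text
clock: 14.18
eef_pos: [0.6617, 0.0123, 0.279]
tool_rot: [-0.066, 0.998, -0.001, -0.001]
ft_force: [0.4, -0.4, 0.2]
grip_width: -0.0001
tcp [0.6617 0.0123 0.279 ] F [ 0.4 -0.4  0.2] w -0.0001 | shift mm [-4.6  2.2 69. ] turn [-0.08 -0.12  0.2 ] q [ 0.02  0.58  0.59  1.58 -0.   -0.11]
[[0.66013186 0.01418623 0.16140068]]
```

```bash
python3 -m jog '[[[0.0,0.002,0.02,0,0,0],[0,0,0.03,0,0,0],[0,0,0.02,0,0,0],[0,0,0,0,0,0]]]'; python3 -c "
from h import *
p=S([.12,0,0],ST)[0]; p[2]=.11
go(p,.128+np.pi)"
```

```text
clock: 14.68
eef_pos: [0.6566, 0.0146, 0.2073]
tool_rot: [-0.066, 0.998, -0.0, -0.001]
ft_force: [-0.0, -1.0, 0.1]
grip_width: -0.0001
tcp [0.6566 0.0146 0.2073] F [-0.  -1.   0.1] w -0.0001 | shift mm [-9.5 -0.8 97.3] turn [-0.04 -0.14  0.21] q [ 0.02  0.58  0.41  1.4  -0.   -0.11]
```

```bash
python3 -m jog '[[[-0.008,0,0,0,0,0],[0,0,0.012,0,0,0],[-0.001,0,0.01,0,0,0],[-0.001,0,0.01,0,0,0],[-0.001,0,0.01,0,0,0],[0,0,0,0,0,0]]]';  python3 -c "
from h import *
p=S([.12,0,0],ST)[0]; p[2]=.11
go(p,.128+np.pi)"; python3 -m jog '[[[-0.001,0,0.01,0,0,0],[-0.001,0,0.01,0,0,0],[-0.001,0,0.01,0,0,0],[0,0,0,0,0,0]]]'; python3 - <<'E'
from h import *
p=S([.12,0,0],ST)[0]; p[2]=.11
go(p,.128+np.pi)
s=snap('side','l1.png',(220,130,400,300),3)
E
```

```text
clock: 15.42
eef_pos: [0.6689, 0.0163, 0.1662]
tool_rot: [-0.066, 0.998, -0.001, 0.002]
ft_force: [-1.0, 0.3, 0.3]
grip_width: 0.0
tcp [0.6689 0.0163 0.1662] F [-1.   0.3  0.3] w 0.0 | shift mm [ 3.4 -0.9 56.2] turn [-0.07  0.21  0.23] q [ 0.02  0.62  0.37  1.32 -0.   -0.11]
clock: 15.92
eef_pos: [0.6716, 0.0167, 0.1333]
tool_rot: [-0.066, 0.998, -0.001, 0.001]
ft_force: [0.2, -0.7, -0.1]
grip_width: -0.0001
tcp [0.6716 0.0167 0.1333] F [ 0.2 -0.7 -0.1] w -0.0001 | shift mm [ 6.  -1.  23.3] turn [-0.06  0.11  0.22] q [ 0.03  0.65  0.33  1.25 -0.   -0.11]
```

View pics/l1.png

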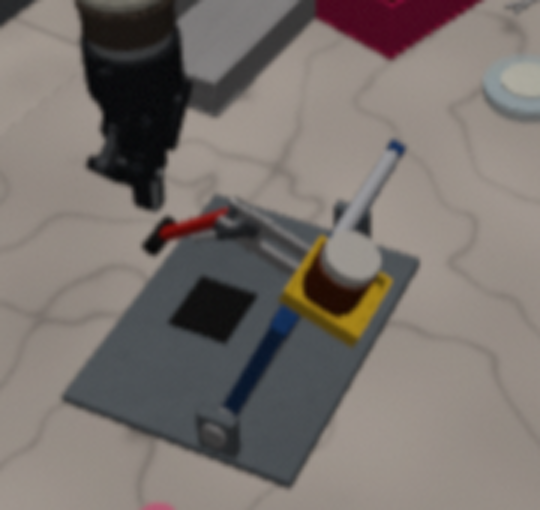

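The leg is partly down (foot at crop 153,240) with the fingertips on it, and the jar is still seated. I keep pushing past dead centre.

```bash
python3 -m jog '[[[0.002,0,0.01,0,0,0],[0.001,0,0.01,0,0,0],[0.001,0,0.01,0,0,0],[0,0,0.008,0,0,0],[0,0,0,0,0,0],[0,0,0,0,0,0]]]'; python3 - <<'E'
from h import *
p=S([.12,0,0],ST)[0]; p[2]=.11
go(p,.128+np.pi)
s=snap('side')
for a in (0,.8,1.2,1.69): print(a,proj(s,S([.085+.084*np.cos(a),0,.07-.084*np.sin(a)],ST,.38)).round(1))
m,n=mask(s,(0,150,60),(6,255,255));print(m,n)
b=cv2.inRange(cv2.cvtColor(s["pixels"],cv2.COLOR_RGB2HSV)[170:250,240:320],np.array((0,160,60)),np.array((6,255,255)));print((np.argwhere(b)[:,::-1].mean(0)+[240,170]),b.sum()/255)
print("leg centre preds",[proj(s,S([.085+.045*np.cos(a),0,.07-.045*np.sin(a)],ST,.38)).round(1).tolist() for a in (0,.8,1.2,1.69)])
E
```

```text
clock: 16.73
eef_pos: [0.6681, 0.016, 0.0936]
tool_rot: [-0.066, 0.998, -0.001, 0.002]
ft_force: [0.9, 0.3, -0.5]
grip_width: 0.0002
tcp [0.6681 0.016  0.0936] F [ 0.9  0.3 -0.5] w 0.0002 | shift mm [  2.3  -0.8 -16.4] turn [-0.08  0.21  0.22] q [ 0.02  0.67  0.26  1.16 -0.   -0.11]
0 [[266.  183.2]]
0.8 [[268.9 203. ]]
1.2 [[276.5 213. ]]
1.69 [[289.2 222.7]]
[420.30075188 180.93984962] 133
[291.11111111 217.2962963 ] 27.0
leg centre preds [[[279.5, 191.9]], [[280.8, 202.5]], [[284.9, 208.0]], [[291.9, 213.4]]]
```

```bash
python3 -m jog '[[[0,0,-0.03,0,0,0],[0,0,-0.05,0,0,0],[0,0,-0.05,0,0,0],[0,0,-0.04,0,0,0],[0.02,0.01,0,0,0,0],[0.02,0.02,0,0,0,0],[0.02,0.02,0,0,0,0],[0.02,0.02,0,0,0,0],[0,0,0,0,0,0]]]' 0.05; python3 - <<'E'
from h import *
go(S([0,-.055,.203],ST,.38)[0],.128+np.pi/2,.38)
go(S([0,-.055,.203],ST,.38)[0],.128+np.pi/2)
E
```

```text
clock: 17.9
eef_pos: [0.5788, 0.0763, 0.2737]
tool_rot: [-0.065, 0.998, -0.0, 0.007]
ft_force: [-0.1, -0.0, -0.9]
grip_width: 0.0501
tcp [0.5788 0.0763 0.2737] F [-0.1 -0.  -0.9] w 0.0501 | shift mm [ 117.9 -126.6   48.6] turn [-16.48 -16.38  89.08] q [ 0.13  0.39  0.28  1.44 -0.    0.  ]
tcp [0.5788 0.0763 0.2737] F [-0.1 -0.  -0.9] w 0.0501 | shift mm [ 117.9 -126.6   48.6] turn [ 0.59  0.74 90.16] q [ 0.13  0.39  0.28  1.44 -0.    0.  ]
```

```bash
python3 -m jog '[[[0.02,-0.03,0,0,0,0],[0.025,-0.035,0,0,0,0],[0.025,-0.03,0,0,0,0],[0.025,-0.02,0,0,0,0],[0,0,0,0,0,10],[0,0,0,0,0,10],[0,0,0,0,0,10],[0,0,0,0,0,10],[0,0,0,0,0,10],[0,0,0,0,0,10],[0,0,0,0,0,10],[0,0,0,0,0,10]]]'; python3 -m jog '[[[0,0,0,0,0,8],[0,0,0,-8,0,0],[0,0,0,-8,0,0],[0,0,0,-6,0,0],[0,0,0,0,0,0]]]'; python3 - <<'E'
from h import *
go(S([0,-.055,.173],ST,.38)[0],.128+np.pi/2,.38)
E
```

```text
clock: 19.4
eef_pos: [0.5064, -0.0618, 0.2778]
tool_rot: [0.613, 0.79, 0.007, 0.014]
ft_force: [-0.5, -0.1, -0.2]
grip_width: 0.0503
clock: 20.02
eef_pos: [0.5101, -0.0653, 0.2786]
tool_rot: [0.654, 0.726, 0.154, 0.147]
ft_force: [0.2, -0.2, -0.9]
grip_width: 0.05
tcp [ 0.5101 -0.0653  0.2786] F [ 0.2 -0.2 -0.9] w 0.05 | shift mm [  5.2 -52.2  67.3] turn [ 2.72  1.21 -1.08] q [-0.19 -0.04 -0.33  0.87  0.11  1.3 ]
```

```bash
python3 -m jog '[[[0.005,-0.026,0,2.7,1.2,-1],[0,-0.026,0.01,0,0,0],[0,0,0.03,0,0,0],[0,0,0.02,0,0,0],[0,0,0,0,0,0]]]'; python3 - <<'E'
from h import *
go(S([0,-.055,.123],ST,.38)[0],.128+np.pi/2,.38)
c=snap('top');s=snap('side')
a=c['pixels'][140:260,230:360,::-1].copy();b=s['pixels'][140:290,230:380,::-1].copy()
a=cv2.resize(a,(433,400),interpolation=cv2.INTER_CUBIC);b=cv2.resize(b,(400,400)[:2],interpolation=cv2.INTER_CUBIC)
b=cv2.resize(b,(365,400))
cv2.imwrite('pics/b1.png',np.hstack([a,b]))
E
```

```text
clock: 20.65
eef_pos: [0.4913, -0.0663, 0.207]
tool_rot: [0.649, 0.737, 0.141, 0.127]
ft_force: [-0.3, 0.1, -0.1]
grip_width: 0.0501
tcp [ 0.4913 -0.0663  0.207 ] F [-0.3  0.1 -0.1] w 0.0501 | shift mm [ 3.6 -4.9 60.3] turn [ 0.07  0.26 -0.06] q [-0.2   0.01 -0.46  0.74  0.12  1.27]
```

View pics/b1.png

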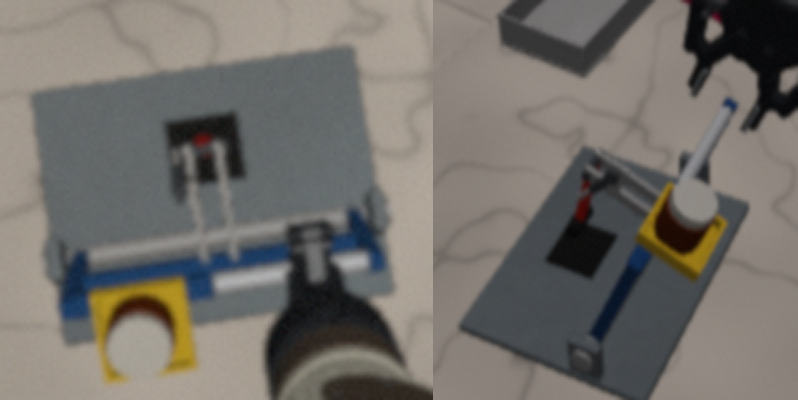

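The leg is fully down (side panel, red at 583,205 with the foot above the pad), the jar is seated, and the fingers straddle the bar. I go down and grip.

```bash
python3 -m jog '[[[0.003,-0.004,0.015,0,0,0],[0,0,0.02,0,0,0],[0,0,0.012,0,0,0],[0,0,0,0,0,0]]]'; python3 -c "
from h import *
go(S([0,-.055,.123],ST,.38)[0],.128+np.pi/2,.38)"
```

```text
clock: 21.25
eef_pos: [0.5101, -0.0631, 0.1685]
tool_rot: [0.648, 0.736, 0.144, 0.132]
ft_force: [-0.1, 0.0, -0.2]
grip_width: 0.0502
tcp [ 0.5101 -0.0631  0.1685] F [-0.1  0.  -0.2] w 0.0502 | shift mm [ 2.6 -8.5 17.3] turn [ 0.69  0.48 -0.  ] q [-0.18  0.08 -0.5   0.62  0.11  1.28]
```

```bash
python3 -m jog '[[[0.002,-0.008,0,0.7,0.5,0],[0,0,0.01,0,0,0],[0,0,0.007,0,0,0],[0,0,0,0,0,0]]]'; python3 -c "
from h import *
go(S([0,-.055,.123],ST,.38)[0],.128+np.pi/2,.38)"
```

```text
clock: 21.75
eef_pos: [0.5094, -0.0615, 0.1503]
tool_rot: [0.648, 0.737, 0.142, 0.125]
ft_force: [0.2, 0.7, -0.6]
grip_width: 0.0501
tcp [ 0.5094 -0.0615  0.1503] F [ 0.2  0.7 -0.6] w 0.0501 | shift mm [ 0.8 -1.1  0.7] turn [ 0.09  0.   -0.  ] q [-0.18  0.11 -0.52  0.58  0.11  1.28]
```

```bash
python3 -m jog '[[[0,-0.001,0,0,0,0],[0,0,0,0,0,0],[0,0,0,0,0,0],[0,0,0,0,0,0],[0,0,0,0,0,0],[0,0,0,0,0,0]]]' 0; python3 -c "
from h import *
for l in (.38,.3,.2,.1,0): go(S([0,-.055,.123],ST,l)[0],.128+np.pi/2,l)"
```

```text
clock: 22.5
eef_pos: [0.5088, -0.0615, 0.1503]
tool_rot: [0.648, 0.737, 0.143, 0.126]
ft_force: [0.3, 0.1, -0.7]
grip_width: 0.0119
tcp [ 0.5088 -0.0615  0.1503] F [ 0.3  0.1 -0.7] w 0.0119 | shift mm [ 0.8 -0.5  0.9] turn [0.14 0.01 0.03] q [-0.18  0.1  -0.52  0.58  0.11  1.28]
tcp [ 0.5088 -0.0615  0.1503] F [ 0.3  0.1 -0.7] w 0.0119 | shift mm [0.8 9.3 1.3] turn [4.72 0.01 0.03] q [-0.18  0.1  -0.52  0.58  0.11  1.28]
tcp [ 0.5088 -0.0615  0.1503] F [ 0.3  0.1 -0.7] w 0.0119 | shift mm [ 0.8 21.5  3. ] turn [1.045e+01 1.000e-02 3.000e-02] q [-0.18  0.1  -0.52  0.58  0.11  1.28]
tcp [ 0.5088 -0.0615  0.1503] F [ 0.3  0.1 -0.7] w 0.0119 | shift mm [ 0.8 33.5  5.8] turn [1.618e+01 1.000e-02 3.000e-02] q [-0.18  0.1  -0.52  0.58  0.11  1.28]
tcp [ 0.5088 -0.0615  0.1503] F [ 0.3  0.1 -0.7] w 0.0119 | shift mm [ 0.8 45.1  9.8] turn [2.191e+01 1.000e-02 3.000e-02] q [-0.18  0.1  -0.52  0.58  0.11  1.28]
```

```bash
python3 -m jog '[[[0,0.003,0,1.4,0,0],[0,0.004,0,1.9,0,0],[0,0.004,0,1.9,0,0],[0,0.004,0,1.9,0,0],[0,0.004,0,1.9,0,0],[0,0.004,0,1.9,0,0],[0,0.003,0,1.4,0,0],[0,0,0,0,0,0]]]'; python3 -c "
from h import *
for l in (.2,.1,0): go(S([0,-.055,.123],ST,l)[0],.128+np.pi/2,l)"
```

```text
clock: 23.5
eef_pos: [0.5312, -0.0584, 0.157]
tool_rot: [0.658, 0.749, 0.059, 0.052]
ft_force: [-0.8, 1.0, 0.9]
grip_width: 0.012
tcp [ 0.5312 -0.0584  0.157 ] F [-0.8  1.   0.9] w 0.012 | shift mm [ 0.5 -1.8  1.2] turn [-2.5   0.    0.04] q [-0.13  0.26 -0.23  0.93  0.04  1.31]
tcp [ 0.5312 -0.0584  0.157 ] F [-0.8  1.   0.9] w 0.012 | shift mm [ 0.5 10.5  1.2] turn [3.23 0.01 0.04] q [-0.13  0.26 -0.23  0.93  0.04  1.31]
tcp [ 0.5312 -0.0584  0.157 ] F [-0.8  1.   0.9] w 0.012 | shift mm [ 0.5 22.8  2.5] turn [8.96 0.01 0.04] q [-0.13  0.26 -0.23  0.93  0.04  1.31]
```

```bash
python3 -m jog '[[[0,0.003,0,1.3,0,0],[0,0.004,0,1.7,0,0],[0,0.004,0,1.7,0,0],[0,0.004,0,1.7,0,0],[0,0.002,0,0.8,0,0],[0,0,0,0,0,0]]]'; python3 -c "
from h import *
for l in (.05,0): go(S([0,-.055,.123],ST,l)[0],.128+np.pi/2,l)"
```

```text
clock: 24.25
eef_pos: [0.5475, -0.0561, 0.159]
tool_rot: [0.66, 0.751, 0.009, 0.008]
ft_force: [-0.1, 0.6, 0.6]
grip_width: 0.0118
tcp [ 0.5475 -0.0561  0.159 ] F [-0.1  0.6  0.6] w 0.0118 | shift mm [0.4 0.2 1.2] turn [-1.45 -0.01  0.03] q [-0.11  0.38 -0.05  1.12  0.01  1.34]
tcp [ 0.5475 -0.0561  0.159 ] F [-0.1  0.6  0.6] w 0.0118 | shift mm [0.4 6.4 1.2] turn [ 1.41 -0.01  0.03] q [-0.11  0.38 -0.05  1.12  0.01  1.34]
```

```bash
for i in 1 2 3; do python3 -m jog '[[[0,0.002,0,0.4,0,0],[0,0,0,0,0,0]]]' >/dev/null; python3 -c "
from h import *
go(S([0,-.055,.123],ST,0)[0],.128+np.pi/2,0)"; done
```

```text
tcp [ 0.5488 -0.0559  0.1591] F [-0.9 -0.2  0.4] w 0.0116 | shift mm [0.3 5.  1.2] turn [ 0.96 -0.01  0.02] q [-0.1   0.38 -0.04  1.13  0.    1.34]
tcp [ 0.5504 -0.0557  0.1592] F [-1.1 -0.5  1.2] w 0.0121 | shift mm [0.3 3.5 1.2] turn [ 0.5  -0.02  0.01] q [-0.1   0.39 -0.02  1.15  0.    1.34]
tcp [ 0.5521 -0.0555  0.1592] F [-2.3  0.2  2.1] w 0.0119 | shift mm [0.3 1.7 1.2] turn [ 0.03 -0.02  0.  ] q [-0.1   0.4  -0.01  1.16  0.    1.34]
```

```bash
for i in 1 2 3; do python3 -m jog '[[[0,0.0015,0,0,0,0],[0,0,0,0,0,0]]]' >/dev/null; python3 -c "
from h import *
go(S([0,-.055,.123],ST,0)[0],.128+np.pi/2,0)"; done
```

```text
tcp [ 0.5533 -0.0553  0.1592] F [-2.5  0.   1.6] w 0.012 | shift mm [0.3 0.5 1.2] turn [-0.02 -0.02  0.  ] q [-0.1   0.4  -0.01  1.16  0.    1.34]
tcp [ 0.5544 -0.0551  0.1592] F [-2.7  0.5  4.2] w 0.012 | shift mm [ 0.3 -0.5  1.2] turn [-0.07 -0.02  0.  ] q [-0.1   0.41 -0.    1.16  0.    1.34]
tcp [ 0.5547 -0.0551  0.1593] F [-3.3 -0.2  3.2] w 0.0118 | shift mm [ 0.3 -0.9  1.3] turn [-0.21 -0.02 -0.01] q [-0.1   0.41  0.    1.17 -0.    1.34]
```

Travel is stalling, so the foot is meeting the pad. I press harder and finish on a pushing row so that the push is kept.

```bash
for i in 1 2 3; do python3 -m jog '[[[0,0.002,0,0,0,0]]]' >/dev/null; python3 -c "
from h import *
go(S([0,-.055,.123],ST,0)[0],.128+np.pi/2,0)"; done
```

```text
tcp [ 0.5551 -0.0551  0.1592] F [-10.9  -1.7   7.7] w 0.0117 | shift mm [ 0.3 -1.2  1.2] turn [-0.41 -0.01 -0.02] q [-0.1   0.41  0.01  1.17 -0.    1.35]
tcp [ 0.5551 -0.0551  0.1592] F [-9.1 -1.2  8.4] w 0.0121 | shift mm [ 0.3 -1.2  1.2] turn [-0.65 -0.01 -0.04] q [-0.1   0.42  0.01  1.18 -0.    1.35]
tcp [ 0.5551 -0.0551  0.1592] F [-8.6 -0.2  7.6] w 0.012 | shift mm [ 0.3 -1.3  1.2] turn [-0.89 -0.01 -0.06] q [-0.1   0.42  0.02  1.18 -0.    1.35]
```

```bash
python3 - <<'E'
from h import *
for i in range(4): c=snap('top'); s=snap('side'); print(bot.get_obs()["clock"],bot.get_obs()["ft_force"].round(1),bot.get_obs()["eef_pos"].round(4))
a=c['pixels'][140:260,230:360,::-1].copy();b=s['pixels'][120:285,230:380,::-1].copy()
a=cv2.resize(a,(433,400),interpolation=cv2.INTER_CUBIC);b=cv2.resize(b,(364,400),interpolation=cv2.INTER_CUBIC)
for im,cam,u0,v0,kx,ky in((a,c,230,140,433/130,400/120),(b,s,230,120,364/150,400/165)):
    J=S(cyl(-.02,.058,.023,.131,.181),ST,0)
    for Q in(J[:40],J[40:]): cv2.polylines(im,[np.int32((proj(cam,Q)-[u0,v0]+.5)*[kx,ky])],True,(0,255,0),1)
    f=S([[.085+.084*np.cos(1.69),y,.07-.084*np.sin(1.69)] for y in(-.017,.017)],ST,0)
    cv2.polylines(im,[np.int32((proj(cam,f)-[u0,v0]+.5)*[kx,ky])],False,(255,0,255),1)
cv2.imwrite('pics/f1.png',np.hstack([a,b]))
E
```

```text
26.225 [-10.5  -1.2   8.5] [ 0.5551 -0.0551  0.1592]
26.325 [-10.2  -0.3   7.7] [ 0.5551 -0.055   0.1592]
26.425 [-9.  -1.   7.8] [ 0.5551 -0.055   0.1592]
26.525 [-8.5 -0.6  7.6] [ 0.5551 -0.0551  0.1592]
```

View pics/f1.png

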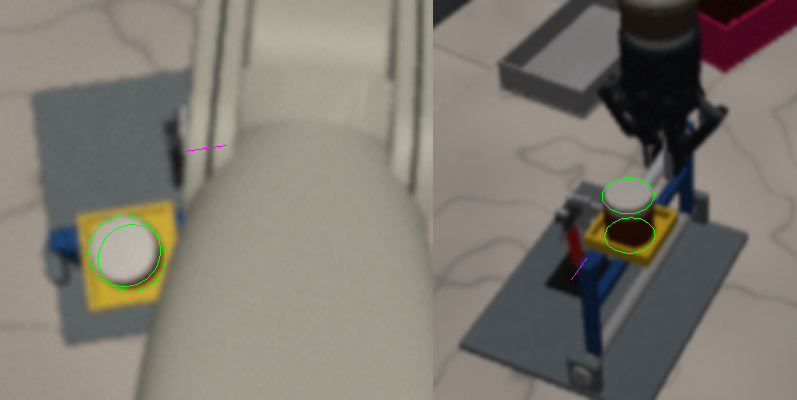

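The stand is upright and the jar sits on the upright model (green circles). The red leg goes down to the pad at (575,270), and the push holds steady at about 9 N with the bar gripped. I hand in.

```bash
python3 -c "
from h import *
print(bot.job_done()); o=bot.get_obs(); print(o['clock'],o['ft_force'],o['eef_pos'],o['grip_width'])"
```

```text
the job is handed in; nothing more can be done
None
the job is handed in; nothing more can be done
```

The job is handed in, with no verdict given; every step appears met. I seated the amber jar in the yellow socket and let go, and pushed the red leg past dead centre so it snapped down. Then I gripped the bare bar and swung the stand upright until the foot met the pad.

**Last checks before handing in (about 26.5 s on the clock):**
- **Push and grip:** the push on the bar held steady at about 9 N, against about 3 N before the foot touched. Bar motion had stopped. The fingers were closed on the bar at a 12 mm reading, with the TCP about 2 mm from its estimated middle.
- **Stand angle:** I worked out about -0.01 rad from the bar position, which is inside the allowed range.
- **Jar:** it sat upright in the socket, within about 2–3 mm of the modelled position in both views. Nothing else was touched on the way.

**Not measured directly or in disagreement:**
- **Leg angle and pad force:** I judged these only from the pictures and the wrist force.
- **Leg in the final picture:** it was partly hidden there, but clearly fully down in the view just before I gripped the bar.
- **Socket position:** the first fit put the socket centre about 4 mm off the value from the description. I went with the described value, which the close-up confirmed.
- **Pictures:** I viewed 11, one over the budget.

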